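# Roll down a glued gift-box panel

## Robot

A 7-joint arm with a two-finger parallel gripper is mounted at the origin on the work surface. World frame = base frame: x ahead of the robot, y to its left, z up, the work surface at z = 0. Lengths are in m, angles in rad, forces in N, time in s.
With the tool pointing down it reaches from about 0.4 to 0.85 m from the base axis. Payload 10.4 kg.
Tool frame: the origin (TCP) lies between the finger pads; the fingertips stand 14 mm ahead of it and the grasp point (between the pads) lies 5 mm behind it; z points along the fingers, y is the line along which they close (so a half turn about z gives the same grasp; the last joint's range is limited). The gripper opens to 87 mm and grips with 3 to 60 N. Pads are 19 mm wide; open, the fingers measure 117 mm over their backs; the gripper's body (75 mm by 190 mm) begins 51 mm behind the grasp point.
Start: joints at [-1.319, 0.332, -0.065, 1.46, 0.022, 1.35, -0.088], TCP at [0.17, 0.602, 0.237] pointing down, gripper open.
Joint ranges: [-2.6, 2.6], [-0.5, 2.12], [-1.47, 1.34], [0.16, 2.42], [-1.27, 4.41], [0.06, 2.06], [-2.6, 2.6]. Speed limits (rad/s): [2.22, 2.22, 2.79, 2.79, 3.14, 3.14, 3.14].

## Interface

Orientations are given as a unit quaternion [x, y, z, w].
In Python, from bench import * gives the robot as it stands.
- The arm moves only by the tool drive_tool, never from a script. Its argument "deltas" is a list of rows, each a list of 7 numbers: the turn, a rotation vector about the tool's x, y, z in degrees, then the shift along the tool's x, y, z in m, then the closure, from -1 (fully open) to 1 (shut). A call has 1 to 12 rows; each row is the pose to reach, as a shift and turn from the pose commanded when the call began, along the tool's axes at that moment; what a row does not reach only later rows make up. A row lasts 1/10 s, in which the tool goes at most 50 mm and 8.59 degrees, less where a joint would pass 70% of its speed; a pose out of reach is approached as far as the arm can. A call with a gripper value outside its range is refused whole. The fingers move at their own pace and stop on an object; "squeeze" is the grip in N (left out, the last holds). Time passes only in rows, so rows that repeat a pose let the fingers close. It gives the time, the measured TCP pose, the force and the opening at its end, in the units of the state.
- read_state(): the state, without advancing time (a new reading comes with each control period).
- camera(name): name is "scene" or "top" or "wrist"; returns (picture, depth): 420x560x3 uint8, red, green, blue; 420x560 float32, m along the optical axis (not along the pixel's ray), 0 where there is no reading.
- camera_params(name): a dict with "K" (3x3 intrinsics, pixels), "R" (3x3) and "t" (3): a world point X has camera coordinates R X + t; the wrist camera has in their place "mount" (4x4, takes a point from camera to tool coordinates, whose origin is the TCP and whose axes are the flange's). Camera axes: x right, y down, z forward; pixel columns grow to the right and rows downward; lengths in m; the calibration is good to about 2 mm. A picture is of the moment at which its call begins: read the wrist's pose just before it. camera_params takes no time and is no camera call.
- close_job(): hands the job in, once; it reports no verdict.
Trained networks look in the newest picture that a camera, given by its name, has taken for a name from the list of things; names that differ only in an ending like _2 or _b are one class to them, and where a whole thing is asked for, a point or a joint stands for the part that bears it (a point fixed in the world has none). Each returns a list of dicts, best first, with "score" (0 to 1); they miss things now and then, are a little off and sometimes report something else, mostly with a low value. They report only what shows in the picture. A call takes as long as a camera call. They do not tell look-alikes from the thing itself.
- outline_of(label, camera): "pixels" (420x560 bool, what is visible of it) and "location" ([column, row] as shares, 0 to 1, of the picture: columns of its width, rows of its height, amid what is visible of it).
- tip_of(label, camera): "location" ([column, row] as shares, 0 to 1, of the picture: columns of its width, rows of its height: a listed point, or the origin of a listed thing).
The state is a dict: "time": time; "joint_positions": joint angles; "joint_vel": joint speeds; "joint_torque": joint torques, N m; "ee_pos": TCP position; "eef_rot": TCP orientation; "ft_force": force on the tool from outside, world axes, zero at the start; "torque": the same for the moment, N m; "width": finger opening in m.
Only numpy, scipy, OpenCV 4.12 (cv2) and the standard library are available. Lean on these libraries where they do the work, as an engineer would, in place of code of your own. Each camera call takes 0.05 s, during which the arm holds its last target. There are 200 camera calls.

## Task

At this packing station the orange printed panel has just been glued. Take the green-handled roller from its yellow dock and roll it lengthwise along the middle of the orange panel, from the end with the white band to the plain end, pressing down firmly and steadily so that the panel stays well sunk on its sprung bed, but never with crushing force. Then put the roller back in its dock, standing upright as you found it; leave the blue panel alone.

Things in the scene. Friction and masses are not known exactly. Their poses are not given: they have to be found in the camera images.
- roller: Hand roller, upright: black rubber drum (36 mm dia., 60 long, axle along y, turns freely; with cheeks 72 wide) under an aluminium plate 60 (x) x 144 (y) x 8 mm; on it a green handle 28 x 28 mm, 70 tall. Origin: middle of the drum's lowest line, z up the handle's centre line. Plate underside z = 44, handle from 52 to 122 mm. 0.24-0.39 kg. Rolls along its x, either way.
- dock: Yellow open-topped box fixed to the table, 96 (x) x 116 (y) x 56 mm tall, walls 6 mm. Origin: centre of its underside, z up. The roller hangs in it: drum inside, clear of the floor, plate ends resting on the walls at y = -55 and +55 mm; the parked roller's origin is then 12 mm above the dock's, axes alike (half a turn makes no difference).
- orange_bed: Bed fixed to the table with the orange panel, 200 (x) x 80 (y) x 6 mm, level, top 60 mm above the table. Origin: underside centre, on the table; x runs along the panel from its white-banded end (-x) to its plain end (+x). Sprung: starts to sink at 1 N, then 1 mm per 1.5 N, level, to a hard stop at 14 mm (22 N); springs back. Good rolling depth 5 to 11 mm (8 to 17 N).
- blue_bed: A second bed of the same make and size, with a blue white-banded panel that is already finished and must not be pressed. Origin and axes as for the orange one.
Mind the look-alikes: they are no part of the job. What is shaped like the roller but pink is not meant.

How it is judged:
On the way, in this order (a step that is already met when the one before it is completed fails the run):
1. the roller presses on the orange panel (over 6 N) at the white-band end: more than 45 mm from the middle, within 22 mm of the centre line, within 17 degrees of square and upright (contact force between roller and orange_bed above 6 N and y of roller in the frame of orange_bed between -0.022 and 0.022 m and angle between the x axis of roller and the x axis of orange_bed, either way round below 0.3 rad and angle between roller's own z axis and vertical below 0.3 rad and x of roller in the frame of orange_bed between -0.115 and -0.045 m), for 0.15 s.
2. still pressed, it rolls over the half of the middle next to the white band (0 to 40 mm before the middle) (contact force between roller and orange_bed above 6 N and y of roller in the frame of orange_bed between -0.022 and 0.022 m and angle between the x axis of roller and the x axis of orange_bed, either way round below 0.3 rad and angle between roller's own z axis and vertical below 0.3 rad and x of roller in the frame of orange_bed between -0.04 and 0 m and linear speed of roller above 0.006 m/s), for 0.12 s.
3. still pressed, it rolls over the 40 mm past the middle (contact force between roller and orange_bed above 6 N and y of roller in the frame of orange_bed between -0.022 and 0.022 m and angle between the x axis of roller and the x axis of orange_bed, either way round below 0.3 rad and angle between roller's own z axis and vertical below 0.3 rad and x of roller in the frame of orange_bed between 0.001 and 0.04 m and linear speed of roller above 0.006 m/s), for 0.12 s.
4. still pressed, it comes to the plain end: more than 45 mm past the middle (contact force between roller and orange_bed above 6 N and y of roller in the frame of orange_bed between -0.022 and 0.022 m and angle between the x axis of roller and the x axis of orange_bed, either way round below 0.3 rad and angle between roller's own z axis and vertical below 0.3 rad and x of roller in the frame of orange_bed between 0.045 and 0.115 m), for 0.12 s.
At the end, for the whole second after the job is handed in: The roller hangs in its dock again, its plate resting on the walls: upright within 7 degrees, turned as the dock within 28 degrees, within 30 mm of the dock's centre and 6 mm of its parked height, at rest and let go (horizontal distance between roller and dock below 0.03 m and z of roller in the frame of dock between 0.006 and 0.018 m and angle between roller's own z axis and vertical below 0.12 rad and angle between the x axis of roller and the x axis of dock, either way round below 0.5 rad and linear speed of roller below 0.02 m/s); the robot touches nothing.
It fails at once if the orange panel is pressed with more than 45 N (contact force between roller and orange_bed above 45 N).
It fails at once if the blue panel or its bed is pressed (over 3 N) (contact force between any of roller, the arm, the fingers and blue_bed above 3 N).
It also fails if it takes over 50 s, if anything falls off the work surface, if the arm or the gripper's body presses on something with over 40 N, if the wrist force passes 120 N, or if a joint passes its speed limit or range.

## Working session

There is one attempt and no reset: what is moved stays moved. The work goes in short steps, Python scripts to look and compute and a tool call to move; the robot and the scene stay as the last step left them, time stands still between calls to the robot, and variables do not carry over. Pictures are saved under pics/ and viewed, on a budget of 10 in all, crops included, one or two more only if the job needs it, and the job is handed in when it is done.

Besides the shell and the picture viewer there is one more tool, called after "Request:" as name(argument=value, ...) on one line, values as JSON. drive_tool: Moves the arm, as the interface text tells. Its arguments: {"type":"object","properties":{"deltas":{"type":"array"},"squeeze":{"type":"number"}},"required":["deltas"]}

```bash
mkdir -p pics
python3 - <<'E'
from bench import *
import cv2,numpy as np
s=read_state();print(s['time'],s['ee_pos'],s['eef_rot'],s['width'],s['ft_force'])
for c in('scene','top'):
    p,d=camera(c);cv2.imwrite(f'pics/{c}0.png',p[:,:,::-1]);np.savez(f'{c}0.npz',p=p,d=d,**camera_params(c))
    print(c,camera_params(c))
    for l in('roller','dock','orange_bed','blue_bed'):
        print(c,l,[(round(o['score'],2),(np.array(o['location'])*[560,420]).round(),o['pixels'].sum()) for o in outline_of(l,c)],[(round(o['score'],2),(np.array(o['location'])*[560,420]).round(1)) for o in tip_of(l,c)])
E
```

```text
0.0 [0.1694907  0.60119795 0.23575429] [ 1.36955307e-01  9.90576979e-01 -6.98656650e-04 -6.19513047e-05] 0.08675545030532235 [-0.29655825  0.10971129  0.53903482]
scene {'K': array([[439.96795076,   0.        , 278.79756572],
       [  0.        , 439.96795076, 213.18694987],
       [  0.        ,   0.        ,   1.        ]]), 'R': array([[ 0.55577591,  0.83125833,  0.01107806],
       [ 0.50314008, -0.32572967, -0.80046877],
       [-0.66178788,  0.45045507, -0.59927208]]), 't': array([-0.24092652, -0.19106278,  1.22444963])}
scene roller [(0.96, array([314., 234.]), np.int64(2304)), (0.86, array([125., 216.]), np.int64(2374))] [(0.71, array([135.9, 237.3])), (0.7, array([314.1, 250.6]))]
scene dock [(0.73, array([322., 257.]), np.int64(1796))] [(0.98, array([315.2, 253.9]))]
scene orange_bed [(0.83, array([200., 291.]), np.int64(6868))] [(0.68, array([204.4, 300.6]))]
scene blue_bed [(0.73, array([375., 210.]), np.int64(3994))] [(0.65, array([372.7, 213.9]))]
top {'K': array([[472.93970209,   0.        , 280.31616803],
       [  0.        , 472.93970209, 211.14051845],
       [  0.        ,   0.        ,   1.        ]]), 'R': array([[ 0.01573974, -0.99987522, -0.00134077],
       [-0.99461293, -0.01551947, -0.10249031],
       [ 0.10245671,  0.00294672, -0.9947331 ]]), 't': array([-0.02506562,  0.45346498,  0.79942548])}
top roller [(0.9, array([432., 304.]), np.int64(3223)), (0.88, array([270., 154.]), np.int64(3104))] [(0.66, array([266.6, 159.3])), (0.6, array([422.7, 300.7]))]
top dock [(0.94, array([267., 172.]), np.int64(1578))] [(0.96, array([267. , 158.7]))]
top orange_bed [(0.7, array([400., 166.]), np.int64(6856))] [(0.66, array([396.2, 170.3]))]
top blue_bed [(0.69, array([155., 174.]), np.int64(6879))] [(0.6, array([163. , 177.3]))]
```

View pics/top0.png

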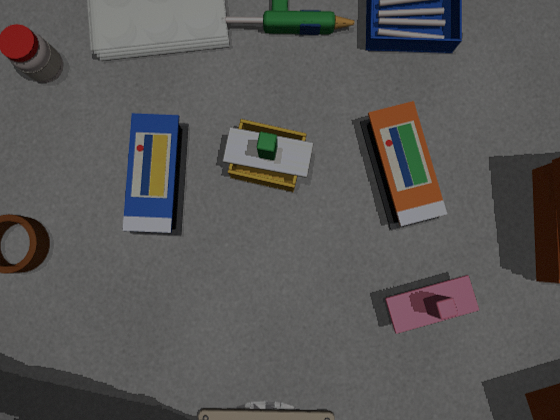

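View pics/scene0.png

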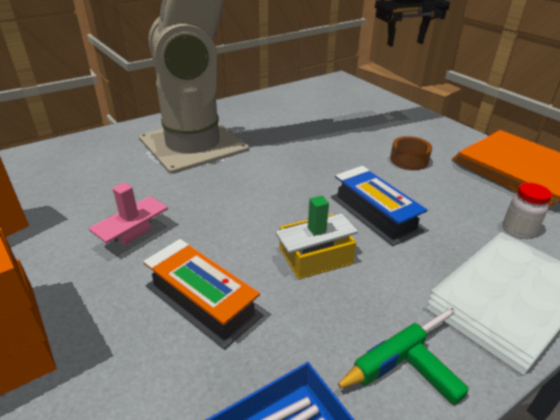

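The top view shows the green-handled roller in its yellow dock at about (267,155). The orange panel is at (405,163) with its white band at the bottom (nearer the robot), the blue panel is at (152,172) and the pink look-alike is at (432,304). The scene view agrees. Next I'll get precise poses from depth.

```bash
cat > h.py <<'E'
import numpy as np,cv2
from scipy.spatial.transform import Rotation as Ro
def cloud(z):
    v,u=np.mgrid[:420,:560];d=z['d'];K=z['K']
    c=np.stack([(u-K[0,2])/K[0,0]*d,(v-K[1,2])/K[1,1]*d,d],-1)
    return (c-z['t'])@z['R']
def rect(X):
    r=cv2.minAreaRect((X[:,:2]*1000).astype(np.float32));b=cv2.boxPoints(r)
    e=b[1]-b[0];f=b[2]-b[1]
    l=e if np.hypot(*e)>np.hypot(*f) else f
    return np.round(r[0],1),np.round(r[1],1),'long axis deg',round(np.degrees(np.arctan2(l[1],l[0]))%180,1)
E
python3 - <<'E'
from h import *
z=np.load('top0.npz');P=cloud(z);p=z['p'].astype(int)
def box(u0,u1,v0,v1,lo,hi):
    m=np.zeros(p.shape[:2],bool);m[v0:v1,u0:u1]=1
    m&=(P[...,2]>lo)&(P[...,2]<hi)&(z['d']>0)
    return m
for n,a in dict(orange=(350,460,90,240,.052,.072),blue=(110,195,100,245,.052,.072),plate=(210,330,110,200,.058,.075),handletop=(245,290,120,170,.12,.145),dockall=(210,330,110,200,.03,.075)).items():
    m=box(*a);print(n,m.sum(),rect(P[m]),'z',np.median(P[m][:,2]).round(4),'mean',P[m].mean(0).round(4))
m=box(350,460,90,240,.052,.072);w=m&(p.min(-1)>110);w[:195]=0;print('band',P[w].mean(0))
m=box(210,330,110,200,.03,.075)&(p[...,0]>p[...,2]*2)&(p[...,0]>60);print('yellow',m.sum(),rect(P[m]),np.median(P[m][:,2]))
s=np.load('scene0.npz');Q=cloud(s);q=s['p'].astype(int);m=np.zeros(q.shape[:2],bool);m[185:240,295:340]=1
m&=(q[...,1]>q[...,0]*1.8)&(s['d']>0);print('handle scene',m.sum(),rect(Q[m]),Q[m].min(0),Q[m].max(0))
E
```

```text
orange 5685 (array([ 535.5, -229.4]), array([200.4,  81.9]), 'long axis deg', np.float32(15.3)) z 0.0604 mean [ 0.5339 -0.229   0.0603]
blue 5693 (array([512.9, 200.5]), array([ 81.3, 200.4]), 'long axis deg', np.float32(178.5)) z 0.0602 mean [0.5112 0.1997 0.0601]
plate 2588 (array([548.8,   4.7]), array([145.6,  91.9]), 'long axis deg', np.float32(77.8)) z 0.0639 mean [0.5468 0.0042 0.0638]
handletop 357 (array([549.2,   4.6]), array([28. , 28.6]), 'long axis deg', np.float32(170.4)) z 0.1335 mean [0.5477 0.0046 0.1327]
dockall 3511 (array([549. ,   4.7]), array([145.5,  96.5]), 'long axis deg', np.float32(77.9)) z 0.0632 mean [0.5478 0.0049 0.0602]
band [ 0.45096945 -0.25299532  0.06048412]
yellow 538 (array([549.6,   6.6]), array([115.8,  96.2]), 'long axis deg', np.float32(78.1)) 0.05567699626414903
handle scene 592 (array([552.6,   3. ]), array([27.6, 29.5]), 'long axis deg', np.float32(169.1)) [ 0.53736453 -0.01227802  0.07042718] [0.56752327 0.01811549 0.13757346]
```

```bash
cat >> h.py <<'E'
def plan(pos,yaw):
    "turn (deg) and shift, tool axes, to put TCP at pos, tool y at world yaw (deg), pointing down"
    from bench import read_state
    s=read_state();R=Ro.from_quat(s['eef_rot']);y=np.radians(yaw)
    yv=np.array([np.cos(y),np.sin(y),0]);zv=np.array([0,0,-1.]);T=Ro.from_matrix(np.stack([np.cross(yv,zv),yv,zv],1))
    print('t',s['time'],'pos',s['ee_pos'].round(4),'F',s['ft_force'].round(2),'w',round(s['width'],4))
    print('turn',(R.inv()*T).as_rotvec(degrees=True).round(2),'shift',R.inv().apply(np.array(pos)-s['ee_pos']).round(4))
E
python3 -c "
from h import *
plan([.549,.0047,.185],-12.0)"
```

```text
t 0.9 pos [0.1696 0.6016 0.2366] F [ 0.74 -0.13 -0.68] w 0.0873
turn [ 0.000e+00 -1.000e-02  8.625e+01] shift [-0.5272 -0.4715  0.0515]
```

Request:
drive_tool(deltas=[[0, 0, 86.2, -0.527, -0.4715, 0.02, -1], [0, 0, 86.2, -0.527, -0.4715, 0.02, -1], [0, 0, 86.2, -0.527, -0.4715, 0.02, -1], [0, 0, 86.2, -0.527, -0.4715, 0.02, -1], [0, 0, 86.2, -0.527, -0.4715, 0.02, -1], [0, 0, 86.2, -0.527, -0.4715, 0.02, -1], [0, 0, 86.2, -0.527, -0.4715, 0.02, -1], [0, 0, 86.2, -0.527, -0.4715, 0.02, -1], [0, 0, 86.2, -0.527, -0.4715, 0.02, -1], [0, 0, 86.2, -0.527, -0.4715, 0.02, -1], [0, 0, 86.2, -0.527, -0.4715, 0.02, -1], [0, 0, 86.2, -0.527, -0.4715, 0.02, -1]])

```text
time: 2.1
ee_pos: [0.4921, 0.0935, 0.22]
eef_rot: [0.777, 0.63, 0.001, -0.0]
ft_force: [1.3, 0.3, 1.1]
width: 0.0869
```

```bash
python3 -c "
from h import *
plan([.549,.0047,.185],-12.0)"
```

```text
t 2.1 pos [0.4921 0.0935 0.22  ] F [1.25 0.31 1.06] w 0.0869
turn [ 0.04 -0.06  0.04] shift [-0.0751  0.0741  0.0349]
```

Request:
drive_tool(deltas=[[0, 0, 0, -0.075, 0.074, 0.035, -1], [0, 0, 0, -0.075, 0.074, 0.035, -1], [0, 0, 0, -0.075, 0.074, 0.035, -1], [0, 0, 0, -0.075, 0.074, 0.035, -1], [0, 0, 0, -0.075, 0.074, 0.035, -1], [0, 0, 0, -0.075, 0.074, 0.035, -1]])

```text
time: 2.7
ee_pos: [0.548, 0.0086, 0.1851]
eef_rot: [0.776, 0.631, 0.001, -0.0]
ft_force: [-0.8, 0.1, 0.1]
width: 0.087
```

Run:
```python
from h import *
from bench import *
plan([.549,.0047,.091],-12.0)
p,d=camera('wrist');cv2.imwrite('pics/w1.png',p[:,:,::-1])
print(camera_params('wrist')['mount'].round(3).tolist())
```

```text
t 2.7 pos [0.548  0.0086 0.1851] F [-0.83  0.07  0.06] w 0.087
turn [ 0.02 -0.07  0.2 ] shift [-0.0038  0.0018  0.0941]
[[0.0, -0.958, -0.288, 0.08], [1.0, 0.0, 0.0, 0.0], [-0.0, -0.288, 0.958, -0.148], [0.0, 0.0, 0.0, 1.0]]
```

View pics/w1.png

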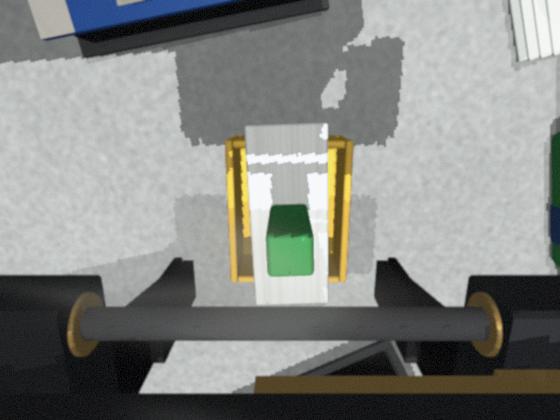

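The wrist view shows the handle at about (290,240), centred between the fingers, and its sides are parallel to the pads. I'll descend around it.

Request:
drive_tool(deltas=[[0, 0, 0, -0.003, 0.0015, 0.02, -1], [0, 0, 0, -0.003, 0.0015, 0.045, -1], [0, 0, 0, -0.003, 0.0015, 0.07, -1], [0, 0, 0, -0.003, 0.0015, 0.085, -1], [0, 0, 0, -0.003, 0.0015, 0.094, -1], [0, 0, 0, -0.003, 0.0015, 0.094, -1], [0, 0, 0, -0.003, 0.0015, 0.094, -1]])

```text
time: 3.45
ee_pos: [0.5495, 0.0036, 0.0914]
eef_rot: [0.777, 0.63, 0.001, 0.0]
ft_force: [1.1, -0.3, 0.4]
width: 0.0869
```

```bash
python3 -c "
from h import *
plan([.549,.0047,.091],-12.0)"
```

```text
t 3.45 pos [0.5495 0.0036 0.0914] F [ 1.06 -0.29  0.37] w 0.0869
turn [ 0.06 -0.03  0.06] shift [ 0.0009 -0.0007  0.0004]
```

Request:
drive_tool(deltas=[[0, 0, 0, 0, 0, 0, 1], [0, 0, 0, 0, 0, 0, 1], [0, 0, 0, 0, 0, 0, 1], [0, 0, 0, 0, 0, 0, 1], [0, 0, 0, 0, 0, 0, 1], [0, 0, 0, 0, 0, 0, 1], [0, 0, 0, 0, 0, 0, 1], [0, 0, 0, 0, 0, 0, 1]], squeeze=45)

```text
time: 4.25
ee_pos: [0.549, 0.0035, 0.0905]
eef_rot: [0.777, 0.63, 0.0, -0.0]
ft_force: [0.2, -0.0, -0.5]
width: 0.0311
```

Request:
drive_tool(deltas=[[0, 0, 0, 0, 0, -0.005, 1], [0, 0, 0, 0, 0, -0.02, 1], [0, 0, 0, 0, 0, -0.04, 1], [0, 0, 0, 0, 0, -0.06, 1], [0, 0, 0, 0, 0, -0.08, 1], [0, 0, 0, 0, 0, -0.09, 1], [0, 0, 0, 0, 0, -0.09, 1], [0, 0, 0, 0, 0, -0.09, 1]])

```text
time: 5.05
ee_pos: [0.5487, 0.0035, 0.1801]
eef_rot: [0.777, 0.63, -0.0, -0.0]
ft_force: [0.0, -0.5, -2.7]
width: 0.0281
```

Run:
```python
from h import *
from bench import *
c=np.array([.5355,-.2293]);u=np.array([np.cos(np.radians(15.3)),np.sin(np.radians(15.3))])
print('start',c-.07*u,'end',c+.07*u)
plan([*(c-.07*u),.181],15.3)
p,d=camera('wrist');cv2.imwrite('pics/w2.png',p[:,:,::-1])
```

```text
start [ 0.46798098 -0.24777111] end [ 0.60301902 -0.21082889]
t 5.05 pos [0.5487 0.0035 0.1801] F [ 0.04 -0.51 -2.66] w 0.0281
turn [-3.000e-02 -1.000e-02 -2.724e+01] shift [-0.2626 -0.027  -0.0009]
```

View pics/w2.png

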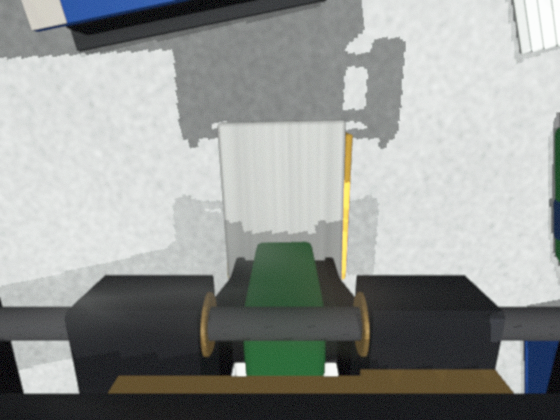

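The roller is lifted: it hangs square in the jaws, with the handle at about (285,300) and the plate level. Now I'll carry it over the white-band end.

Request:
drive_tool(deltas=[[0, 0, -4, -0.03, -0.003, 0, 1], [0, 0, -8, -0.07, -0.007, 0, 1], [0, 0, -13, -0.11, -0.011, 0, 1], [0, 0, -18, -0.155, -0.016, 0, 1], [0, 0, -22, -0.2, -0.021, 0, 1], [0, 0, -25, -0.235, -0.024, 0, 1], [0, 0, -27.2, -0.255, -0.0265, 0, 1], [0, 0, -27.2, -0.2625, -0.027, 0.01, 1], [0, 0, -27.2, -0.2625, -0.027, 0.02, 1], [0, 0, -27.2, -0.2625, -0.027, 0.03, 1], [0, 0, -27.2, -0.2625, -0.027, 0.03, 1], [0, 0, -27.2, -0.2625, -0.027, 0.03, 1]])

```text
time: 6.3
ee_pos: [0.4685, -0.2466, 0.15]
eef_rot: [0.606, 0.795, -0.0, -0.001]
ft_force: [-0.4, 0.1, -2.8]
width: 0.0276
```

Run:
```python
from h import *
from bench import *
plan([.468,-.2478,.1385],15.3)
for c in('top',):
    p,d=camera(c);cv2.imwrite('pics/t3.png',p[:,:,::-1])
```

```text
t 6.3 pos [ 0.4685 -0.2466  0.15  ] F [-0.41  0.13 -2.82] w 0.0276
turn [-0.05 -0.04  0.04] shift [-0.001  -0.0008  0.0115]
```

View pics/t3.png

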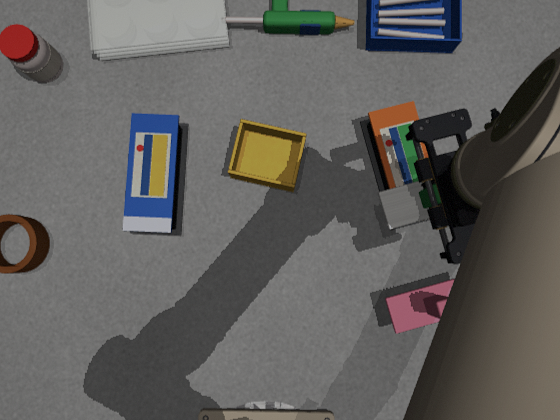

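The top view shows the empty dock at (268,155) and the roller over the white-band end at about (415,205), aligned with the panel. I'll press down in small steps.

Request:
drive_tool(deltas=[[0, 0, 0, 0, 0, 0.004, 1], [0, 0, 0, 0, 0, 0.008, 1], [0, 0, 0, 0, 0, 0.011, 1], [0, 0, 0, 0, 0, 0.013, 1], [0, 0, 0, 0, 0, 0.015, 1], [0, 0, 0, 0, 0, 0.015, 1], [0, 0, 0, 0, 0, 0.015, 1]])

```text
time: 7.05
ee_pos: [0.4686, -0.2477, 0.1359]
eef_rot: [0.607, 0.795, 0.0, 0.0]
ft_force: [-0.6, 2.6, 3.4]
width: 0.0277
```

Request:
drive_tool(deltas=[[0, 0, 0, 0, 0, 0.0015, 1], [0, 0, 0, 0, 0, 0.003, 1], [0, 0, 0, 0, 0, 0.0045, 1], [0, 0, 0, 0, 0, 0.0045, 1], [0, 0, 0, 0, 0, 0.0045, 1]])

```text
time: 7.55
ee_pos: [0.4688, -0.2477, 0.1317]
eef_rot: [0.607, 0.795, 0.001, 0.0]
ft_force: [-1.3, 3.1, 9.2]
width: 0.0281
```

Run:
```python
from h import *
plan([.603,-.2108,.131],15.3)
```

```text
t 7.55 pos [ 0.4688 -0.2477  0.1317] F [-1.31  3.09  9.2 ] w 0.0281
turn [ 0.08 -0.   -0.03] shift [0.0002 0.1391 0.0009]
```

Request:
drive_tool(deltas=[[0, 0, 0, 0, 0.003, 0, 1], [0, 0, 0, 0, 0.008, 0, 1], [0, 0, 0, 0, 0.013, 0, 1], [0, 0, 0, 0, 0.018, 0, 1], [0, 0, 0, 0, 0.023, 0, 1], [0, 0, 0, 0, 0.028, 0, 1], [0, 0, 0, 0, 0.033, 0, 1], [0, 0, 0, 0, 0.038, 0, 1], [0, 0, 0, 0, 0.043, 0, 1], [0, 0, 0, 0, 0.048, 0, 1], [0, 0, 0, 0, 0.053, 0, 1], [0, 0, 0, 0, 0.058, 0, 1]])

```text
time: 8.75
ee_pos: [0.5249, -0.2313, 0.1316]
eef_rot: [0.607, 0.795, 0.001, -0.0]
ft_force: [-3.0, 6.5, 9.8]
width: 0.0279
```

Request:
drive_tool(deltas=[[0, 0, 0, 0.0003, 0.005, 0, 1], [0, 0, 0, 0.0006, 0.01, 0, 1], [0, 0, 0, 0.001, 0.015, 0, 1], [0, 0, 0, 0.001, 0.02, 0, 1], [0, 0, 0, 0.001, 0.025, 0, 1], [0, 0, 0, 0.001, 0.03, 0, 1], [0, 0, 0, 0.0015, 0.035, 0, 1], [0, 0, 0, 0.0015, 0.04, 0, 1], [0, 0, 0, 0.0015, 0.045, 0, 1], [0, 0, 0, 0.0015, 0.05, 0, 1], [0, 0, 0, 0.002, 0.055, 0, 1], [0, 0, 0, 0.002, 0.06, 0, 1]])

```text
time: 9.95
ee_pos: [0.5824, -0.214, 0.1318]
eef_rot: [0.607, 0.795, 0.001, 0.0]
ft_force: [-2.3, 5.0, 9.6]
width: 0.0277
```

Now at +49 mm, still around 12 N. I'll continue to +72 mm and then dwell.

Request:
drive_tool(deltas=[[0, 0, 0, 0.0003, 0.005, 0, 1], [0, 0, 0, 0.0005, 0.01, 0, 1], [0, 0, 0, 0.0005, 0.015, 0, 1], [0, 0, 0, 0.0005, 0.02, 0, 1], [0, 0, 0, 0.0005, 0.022, 0, 1], [0, 0, 0, 0.0005, 0.022, 0, 1], [0, 0, 0, 0.0005, 0.022, 0, 1]])

```text
time: 10.65
ee_pos: [0.6037, -0.2077, 0.132]
eef_rot: [0.607, 0.795, 0.001, 0.0]
ft_force: [-1.2, 4.1, 8.9]
width: 0.0278
```

Request:
drive_tool(deltas=[[0, 0, 0, 0, 0, -0.005, 1], [0, 0, 0, 0, 0, -0.015, 1], [0, 0, 0, 0, 0, -0.03, 1], [0, 0, 0, 0, 0, -0.045, 1], [0, 0, 0, 0, 0, -0.05, 1], [0, 0, 0, 0, 0, -0.05, 1]])

```text
time: 11.25
ee_pos: [0.6031, -0.2088, 0.1823]
eef_rot: [0.607, 0.795, 0.0, 0.001]
ft_force: [0.3, -1.0, -3.7]
width: 0.0277
```

Run:
```python
from h import *
from bench import *
plan([.5487,.0035,.1801],-12.0)
p,d=camera('wrist');cv2.imwrite('pics/w4.png',p[:,:,::-1])
```

```text
t 11.25 pos [ 0.6031 -0.2088  0.1823] F [ 0.33 -1.04 -3.66] w 0.0277
turn [1.100e-01 2.000e-02 2.725e+01] shift [0.2192 0.0033 0.002 ]
```

View pics/w4.png

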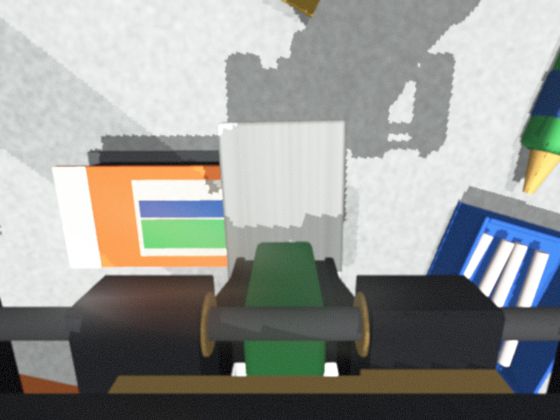

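The stroke is finished and the roller is lifted. The plate still sits square in the jaws, in the same image position as after the pick (220–345), so the grip hasn't slipped. I'm taking it back over the dock.

Request:
drive_tool(deltas=[[0, 0, 4, 0.03, 0.001, 0.002, 1], [0, 0, 9, 0.07, 0.001, 0.002, 1], [0, 0, 14, 0.11, 0.002, 0.002, 1], [0, 0, 19, 0.15, 0.0025, 0.002, 1], [0, 0, 23, 0.185, 0.003, 0.002, 1], [0, 0, 26, 0.21, 0.0033, 0.002, 1], [0, 0, 27.25, 0.219, 0.0033, 0.002, 1], [0, 0, 27.25, 0.219, 0.0033, 0.002, 1], [0, 0, 27.25, 0.219, 0.0033, 0.002, 1], [0, 0, 27.25, 0.219, 0.0033, 0.002, 1]])

```text
time: 12.3
ee_pos: [0.5483, 0.0023, 0.1789]
eef_rot: [0.777, 0.629, -0.0, 0.0]
ft_force: [-0.1, -0.4, -2.1]
width: 0.0278
```

Run:
```python
from h import *
plan([.549,.0035,.0905],-12.0)
```

```text
t 12.3 pos [0.5483 0.0023 0.1789] F [-0.15 -0.4  -2.11] w 0.0278
turn [-0.    0.03 -0.06] shift [0.0014 0.0005 0.0884]
```

Request:
drive_tool(deltas=[[0, 0, 0, 0.001, 0.0005, 0.015, 1], [0, 0, 0, 0.001, 0.0005, 0.03, 1], [0, 0, 0, 0.001, 0.0005, 0.045, 1], [0, 0, 0, 0.001, 0.0005, 0.06, 1], [0, 0, 0, 0.001, 0.0005, 0.072, 1], [0, 0, 0, 0.001, 0.0005, 0.08, 1], [0, 0, 0, 0.001, 0.0005, 0.084, 1], [0, 0, 0, 0.001, 0.0005, 0.086, 1], [0, 0, 0, 0.001, 0.0005, 0.0875, 1], [0, 0, 0, 0.001, 0.0005, 0.0875, 1]])

```text
time: 13.3
ee_pos: [0.5492, 0.0046, 0.0918]
eef_rot: [0.777, 0.629, 0.0, 0.0]
ft_force: [-0.6, 0.3, -2.6]
width: 0.0278
```

Request:
drive_tool(deltas=[[0, 0, 0, 0, 0, 0.001, 1], [0, 0, 0, 0, 0, 0.0015, 1], [0, 0, 0, 0, 0, 0.0015, 1]])

```text
time: 13.6
ee_pos: [0.5493, 0.0046, 0.0913]
eef_rot: [0.777, 0.629, 0.001, -0.0]
ft_force: [-4.3, 0.5, 9.1]
width: 0.0279
```

Request:
drive_tool(deltas=[[0, 0, 0, 0, 0, -0.0005, 1], [0, 0, 0, 0, 0, -0.0005, -1], [0, 0, 0, 0, 0, -0.0005, -1], [0, 0, 0, 0, 0, -0.0005, -1], [0, 0, 0, 0, 0, -0.0005, -1], [0, 0, 0, 0, 0, -0.0005, -1], [0, 0, 0, 0, 0, -0.0005, -1], [0, 0, 0, 0, 0, -0.0005, -1]])

```text
time: 14.4
ee_pos: [0.5489, 0.0045, 0.0905]
eef_rot: [0.777, 0.629, 0.0, -0.0]
ft_force: [-0.6, 0.1, 0.0]
width: 0.0763
```

Request:
drive_tool(deltas=[[0, 0, 0, 0, 0, -0.01, -1], [0, 0, 0, 0, 0, -0.03, -1], [0, 0, 0, 0, 0, -0.06, -1], [0, 0, 0, 0, 0, -0.09, -1], [0, 0, 0, 0, 0, -0.12, -1], [0, 0, 0, 0.02, 0, -0.15, -1], [0, 0, 0, 0.06, 0, -0.15, -1], [0, 0, 0, 0.1, 0, -0.15, -1], [0, 0, 0, 0.14, 0, -0.15, -1], [0, 0, 0, 0.18, 0, -0.15, -1], [0, 0, 0, 0.2, 0, -0.15, -1], [0, 0, 0, 0.2, 0, -0.15, -1]])

```text
time: 15.6
ee_pos: [0.5902, 0.2036, 0.2404]
eef_rot: [0.776, 0.631, -0.0, -0.0]
ft_force: [-0.7, 0.9, -0.6]
width: 0.0869
```

Run:
```python
from h import *
from bench import *
s=read_state();print(s['time'],s['ee_pos'],s['width'],s['ft_force'])
p,d=camera('top');cv2.imwrite('pics/t5.png',p[:,:,::-1]);z=dict(p=p,d=d,**camera_params('top'));P=cloud(z)
def m(u0,u1,v0,v1,lo,hi):
    k=np.zeros(d.shape,bool);k[v0:v1,u0:u1]=1;return k&(P[...,2]>lo)&(P[...,2]<hi)&(d>0)
for n,a in dict(plate=(210,330,110,200,.059,.08),handle=(245,290,120,170,.12,.15),all=(210,330,110,200,.03,.08),orange=(350,460,90,240,.045,.072)).items():
    k=m(*a);print(n,k.sum(),rect(P[k]),np.median(P[k][:,2]))
k=m(210,330,110,200,.061,.08);A=np.c_[P[k][:,:2],np.ones(k.sum())];print('slope',np.linalg.lstsq(A,P[k][:,2],rcond=None)[0])
```

```text
15.6 [0.59018675 0.20355251 0.24044116] 0.0868642742113186 [-0.72811504  0.90700711 -0.56514011]
plate 2578 (array([545.2,   6. ]), array([149.5,  83.4]), 'long axis deg', np.float32(87.4)) 0.06381962709009048
handle 351 (array([548.4,   5.9]), array([27.9, 28.6]), 'long axis deg', np.float32(168.7)) 0.13357673156214295
all 3528 (array([549.4,   5.7]), array([144.4,  96.9]), 'long axis deg', np.float32(78.0)) 0.06312035762144225
orange 5680 (array([ 535.6, -229.9]), array([200.2,  82.3]), 'long axis deg', np.float32(15.2)) 0.06030994394423018
slope [-0.00011857 -0.00130083  0.06406971]
```

View pics/t5.png

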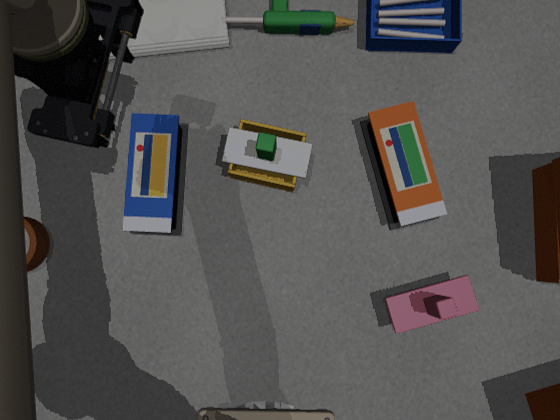

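The roller is parked at (267,155) as it was at the start: plate level, same height and angle. The arm is clear and the panels haven't moved, so I'm handing in.

```bash
python3 -c "
from bench import *
print(close_job())"
```

```text
the job is handed in; nothing more can be done
None
```

I rolled the orange panel from its white-banded end to its plain end, put the roller back in its dock and handed the job in at about 15.7 s. The hand-in gives no verdict.

- **Rolling:** the stroke ran from about 70 mm before the middle to about 70 mm past it. It stayed within about 3 mm of the centre line. The press read about 12 N (wrist reading with the roller's weight taken out), and the panel was sunk about 7 mm. I only have readings between moves, not continuously. There was also a sideways drag of up to about 7 N, which I partly relieved during the stroke.
- **Parking:** while seating the roller, it pressed on the dock walls with about 12 N for a moment before I let go.
- **Last checks (top camera):**
  - The roller's handle is within about 1.5 mm of its original spot, its plate is level at the original height (63.8 mm), and its heading is unchanged.
  - The orange panel is back at full height and the blue panel was not touched.
  - The gripper is open and clear of everything.
- **Disagreement:** one outline fit of the plate alone gave 87° instead of 78°. It had picked up some of the dock rim; the combined plate-and-dock outline (78.0°), the handle and the picture all show the original heading.

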